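Close the joint and hold the drill guide on the pencil line

ROBOT

A 6-joint arm with a two-finger parallel gripper is mounted at the origin on the work surface. World frame = base frame: x ahead of the robot, y to its left, z up, the work surface at z = 0. Lengths are in m, angles in rad, forces in N, time in s.
With the tool pointing down it reaches from about 0.35 to 0.775 m from the base axis. Payload 5.5 kg.
Tool frame: the origin (TCP) lies at the very end of the fingers, on their centre line; the grasp point (between the pads) lies env.hold_point_z behind it (env.hold_point_z is the distance from the TCP to the grasp point, in m); z points along the fingers, y is the line along which they close (so a half turn about z gives the same grasp; the last joint's range is limited). The gripper opens to 85 mm and grips with 20 to 120 N. Pads are 22 mm wide; open, the fingers measure 114 mm over their backs; the gripper's body (76 mm by 85 mm) begins 54 mm behind the grasp point. The pads swing forward as they close: fully open they stand 13 mm farther back than shut.
Start: joints at [1.037, 0.313, 0.046, 1.304, 0, 1.431], TCP at [0.221, 0.531, 0.231] pointing down, gripper open.
Joint ranges: [-2.76, 2.76], [-0.86, 1.69], [-1.03, 1.26], [-2.2, 2.34], [-1.47, 1.5], [-3.14, 3.14]. Speed limits (rad/s): [2.57, 2.57, 3.14, 3.14, 3.14, 3.14].

INTERFACE

Orientations are given as a unit quaternion [w, x, y, z].
In Python, from workcell import env gives the robot as it stands.
- The arm moves only by the tool carry_out, never from a script. Its argument "steps" is a list of rows, each a list of 3 entries, a list of its own where there are three numbers: the turn, a rotation vector about the tool's x, y, z in degrees, then the shift along the tool's x, y, z in cm, then the closure in counts, from 0 (fully open) to 255 (shut). A call has exactly 8 rows; each row is the pose to reach, as a shift and turn from the pose commanded when the call began, along the tool's axes at that moment; what a row does not reach only later rows make up. A row lasts 1/8 s, in which the tool goes at most 62.5 mm and 10.7 degrees, less where a joint would pass 70% of its speed; a pose out of reach is approached as far as the arm can. A call with a gripper value outside its range is refused whole. The fingers move at their own pace and stop on an object; "force" is the grip in N (left out, the last holds). Time passes only in rows, so rows that repeat a pose let the fingers close, or fill a call up. It gives the time, the measured TCP pose, the force, the opening and the grip force at its end, in the units of the state.
- env.get_state(): the state, without advancing time (a new reading comes with each control period).
- env.read_camera(name): name is "scene" or "top" or "wrist"; returns (picture, depth): 384x512x3 uint8, red, green, blue; 384x512 float32, m along the optical axis (not along the pixel's ray), 0 where there is no reading.
- env.get_calibration(name): a dict with "fx", "fy", "cx", "cy" (pixels), "origin" and "orientation" of the camera in the world. Camera axes: x right, y up, looking along -z (the intrinsics and any distortion apply to the point x, -y, -z); pixel columns grow to the right and rows downward; lengths in m; the calibration is good to about 2 mm. The wrist camera is an equidistant fisheye: a pixel r from the principal point sees the ray r / f radians off the axis. A picture is of the moment at which its call begins: read the wrist's pose just before it. get_calibration takes no time and is no camera call; for the wrist camera it gives the pose at the moment of the call.
- env.hand_in(): hands the job in; it is judged then, once.
The state is a dict: "clock": time; "joint_pos": joint angles; "qvel": joint speeds; "tau": joint torques, N m; "tcp_pos": TCP position; "orientation": TCP orientation; "wrist_force": force on the tool from outside, world axes, zero at the start; "ft_torque": the same for the moment, N m; "finger_gap": finger opening in m; "grip_force": force on a finger pad.
Only numpy, scipy, OpenCV 4.12 (cv2) and the standard library are available. Lean on these libraries where they do the work, as an engineer would, in place of code of your own. Each camera call takes 0.05 s, during which the arm holds its last target. There are 200 camera calls.

TASK

On the drilling jig, butt the loose wooden block flush against its twin that is screwed to the board: gap closed, square to it, and their ends in line. Then let go of the block, take the guide's upright handle and pull the spring-loaded steel guide out until its front edge is level with the pencil line on the screwed-down block, and keep holding it there against its spring: the program finishes while still holding. Leave everything else on the bench where it stands.

Things in the scene. Friction and masses are not known exactly. Their poses are not given: they have to be found in the camera images.
- jig: drilling jig, fixed; -x roughly faces the robot. Dark wood board 18 thick, x -150..170, y -150..150 about the origin (underside, z 0, on the guide's centre line). On it: a pale wooden block 60 (x) x 80 (y) x 22 high screwed down (x -100..-40, y -80..0, top 40 above bench) and a metal housing (x 75..165, y -35..35, top 60 above bench) from which the guide slides to -x over the joint
- fixed_edge (a point): middle of the top edge of the screwed-down block's joint face (which looks to jig +y), at jig x -70, y 0, 40 above the bench; axes as the jig's
- block: loose pale wooden block, twin of the screwed-down one: 60 (x) x 80 (y) x 22 high, 60 to 130 g, flat on the jig board (underside 18 above bench) on the jig's +y side, 20 to 50 mm away, a little turned and shifted. Origin: centre of its underside; its -y face (60 wide) is the joint face. Can be taken from above across its 60 mm width, along its x
- block_edge (a point): middle of the top edge of the loose block's joint face (its -y face); axes as the block's. Lies at fixed_edge when the joint is closed and the ends are in line
- guide: spring-return guide: steel tongue 24 wide x 6 thick, underside 48 above bench, on it an upright wooden handle 22 dia x 50 tall, top 104 above bench. Origin on the handle's axis at the tongue's underside; home at jig x 40, y 0; axes as the jig's. Starts home; pulls out to jig -x by up to 110 mm against a spring (3 N, plus 1.1 N per 10 mm: 10 to 14 N at the line); let go, it returns
- nose (a point): middle of the lower front edge of the guide's tongue, 35 mm ahead (jig -x) of the handle's axis; when home at jig x 5
- handle (a point): point on the handle's axis to grip at, 82 above the bench; a gripper coming from above with tips 19 mm lower clears tongue and housing
- line: dark pencil line 3 wide x 64 long drawn along jig y on top of the screwed-down block, at jig x between -88 and -58, parallel to the guide's front edge. Origin at its middle; its x is the jig's x
- spool: bystander: brown thread spool, 40 dia x 60 tall, standing on the jig board
- tin: bystander: flat round metal tin, 54 dia x 30 tall, on the jig board
- screwdriver: bystander: screwdriver 190 long lying on the bench left of the jig
- gourd: bystander: small pear-shaped dry gourd, 90 dia x 152 tall, standing near the jig
- glue: bystander: white glue bottle, 60 dia x 150 tall, near the jig
- jar: bystander: amber glass jar, 72 dia x 95 tall, near the jig
- sticks: bystander: small bundle of thin wooden sticks, 200 long, on the bench right of the jig
Mind the look-alikes: they are no part of the job. What is shaped like the block but blue, red or yellow is not meant.

How it is judged:
By the outcome, as a careful person would: the job done as asked, in the order asked, and still so for the second after the job is handed in, while the arm keeps its last pose, push and grip.
It also fails if it takes over 42 s, if anything falls off the work surface, if the arm or the gripper's body presses on something with over 40 N, if the wrist force passes 120 N, or if a joint passes its speed limit or range.

## Working session

There is one attempt and no reset: what is moved stays moved. The work goes in short steps, Python scripts to look and compute and a tool call to move; the robot and the scene stay as the last step left them, time stands still between calls to the robot, and variables do not carry over. Pictures are saved under pics/ and viewed, at most 10 in all, crops included, and the job is handed in when it is done.

Besides the shell and the picture viewer there is one more tool, called as a command line: name --argument value ..., lists and objects as JSON in quotes. carry_out: Moves the arm, as the interface text tells. Its arguments: {"type":"object","properties":{"steps":{"type":"array","items":{"type":"array"}},"force":{"type":"number"}},"required":["steps"]}

```bash
mkdir -p pics; ls
cat > h.py <<'E'
import numpy as np, cv2
from scipy.spatial.transform import Rotation as R
from workcell import env
def Rq(q): return R.from_quat([q[1],q[2],q[3],q[0]])
def grab(n):
    c=env.get_calibration(n); p,d=env.read_camera(n); return p,d,c
def ray(c,u,v,fish=False):
    x=(u-c['cx'])/c['fx']; y=(v-c['cy'])/c['fy']
    if fish:
        r=np.hypot(x,y)+1e-12; d=np.array([x/r*np.sin(r),-y/r*np.sin(r),-np.cos(r)])
    else: d=np.array([x,-y,-1.])
    return Rq(c['orientation']).apply(d)
def onz(c,u,v,z,fish=False):
    o=np.array(c['origin']); d=ray(c,u,v,fish); return o+d*(z-o[2])/d[2]
def cloud(d,c):
    v,u=np.mgrid[:d.shape[0],:d.shape[1]]
    P=np.stack([(u-c['cx'])/c['fx']*d,-(v-c['cy'])/c['fy']*d,-d],-1)
    return (Rq(c['orientation']).apply(P.reshape(-1,3))+c['origin']).reshape(P.shape)
E
python3 - <<'E'
from h import *
print(env.get_state(), env.hold_point_z)
for n in ['top','scene']:
    p,d,c=grab(n); print(n,c); np.savez(n+'.npz',p=p,d=d)
    cv2.imwrite(f'pics/{n}.png',cv2.resize(p[...,::-1],(800,600)))
E
```

```text
pics
{'clock': 0.0, 'joint_pos': array([ 1.03738177e+00,  3.13993839e-01,  4.49613376e-02,  1.30362155e+00,
       -5.73714986e-06,  1.43121372e+00]), 'qvel': array([-0.0003853 ,  0.00043537,  0.00131405, -0.00176297,  0.00122247,
        0.00049631]), 'tau': array([ 2.21597247e-04, -4.80628324e+01,  2.98531973e+01,  1.92625879e-02,
        1.64230323e-05,  1.48498088e-05]), 'tcp_pos': array([0.22037412, 0.53052033, 0.23040541]), 'orientation': array([-3.03988417e-04,  1.95645754e-01,  9.80674195e-01, -8.77717305e-04]), 'wrist_force': array([ 0.22257094,  1.02547962, -0.02113862]), 'ft_torque': array([ 0.03342233,  0.00992568, -0.03322681]), 'grip_force': 0.0, 'finger_gap': 0.08512041040961649} 0.0187
top {'fx': 497.65901302214303, 'fy': 497.65901302214303, 'cx': 248.90475626435037, 'cy': 190.46701012935694, 'origin': array([ 0.45838416, -0.07928019,  1.31590352]), 'orientation': array([-0.69861718, -0.01891616,  0.03689394,  0.71429339])}
scene {'fx': 440.40029047464583, 'fy': 440.40029047464583, 'cx': 248.57882643467545, 'cy': 187.81244899713627, 'origin': array([1.10505732, 0.87841532, 0.91049386]), 'orientation': array([0.23141959, 0.12050704, 0.43675235, 0.86091255])}
```

View pics/top.png

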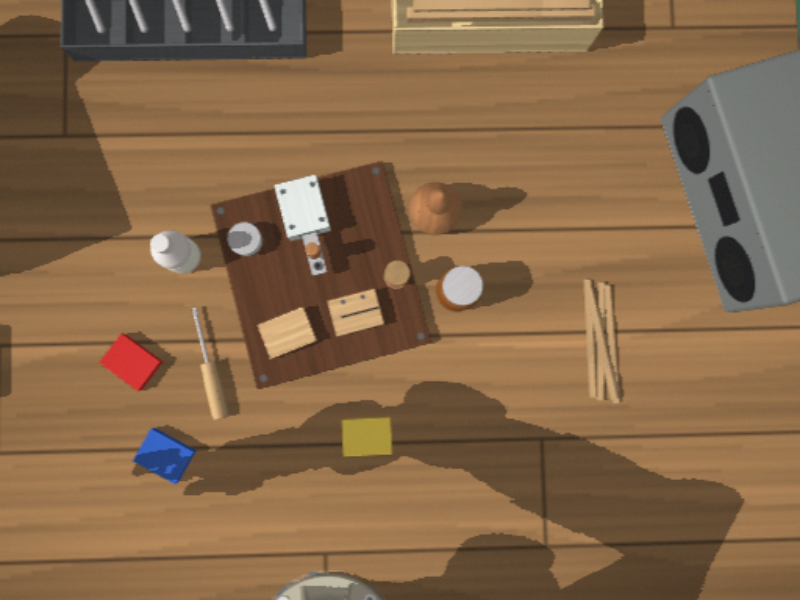

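View pics/scene.png

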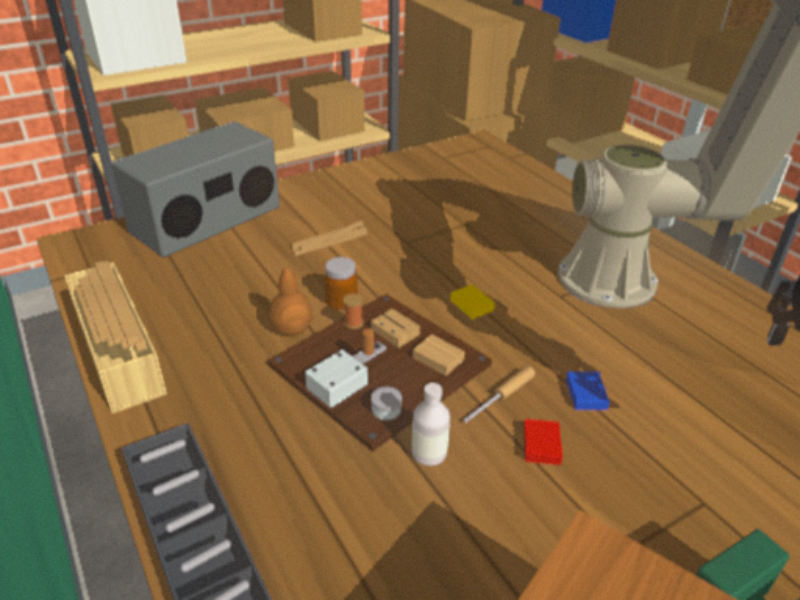

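The top view shows, in 800x600 pixels, the loose block at (288,333), the fixed block at (356,312) with its line at (360,311), the handle at (313,250), the spool at (397,273) and the tin at (245,239). Jig +x points up and slightly left. The scene view shows the same arrangement.

Run:
```python
from h import *
z=np.load('top.npz'); p,d=z['p'],z['d']; c=env.get_calibration('top'); C=cloud(d,c)
hsv=cv2.cvtColor(p,cv2.COLOR_RGB2HSV)
print(hsv[213,184],hsv[197,222],hsv[170,230],C[213,184],C[197,222],C[170,230])
m=((C[...,2]>.03)&(C[...,2]<.052)&(hsv[...,2]>130)&(hsv[...,0]<25)&(hsv[...,1]>60)).astype(np.uint8)
m[:, :150]=0;m[:,260:]=0;m[:175]=0;m[235:]=0
n,l,s,_=cv2.connectedComponentsWithStats(m)
for i in range(1,n):
    if s[i,4]<200: continue
    pt=np.argwhere(l==i)[:,::-1]
    P=np.array([onz(c,u,v,.04)[:2] for u,v in pt])
    r=cv2.minAreaRect((P*1000).astype(np.float32)); print(s[i],P.mean(0),r)
# board: dark
b=((hsv[...,2]<110)&(C[...,2]>.008)&(C[...,2]<.03)).astype(np.uint8); b[:,:125]=0;b[:,285:]=0;b[:95]=0;b[255:]=0
b=cv2.morphologyEx(b,cv2.MORPH_OPEN,np.ones((3,3)))
pt=np.argwhere(b)[:,::-1]; P=np.array([onz(c,u,v,.018)[:2] for u,v in pt]); print('board',cv2.minAreaRect((P*1000).astype(np.float32)))
# housing
h=(C[...,2]>.055)&(C[...,2]<.066); h[:,:170]=0;h[:,215:]=0;h[:105]=0;h[156:]=0
P=C[h][:,:2]; print('housing',cv2.minAreaRect((P*1000).astype(np.float32)),P.mean(0))
w=env.get_calibration('wrist'); print(w)
s=env.get_state(); Rt=Rq(s['orientation']); print('cam in tool',Rt.inv().apply(np.array(w['origin'])-s['tcp_pos']),(Rt.inv()*Rq(w['orientation'])).as_matrix().round(3))
```

```text
[ 17 107 208] [ 16 105 216] [ 11 141  92] [0.50468335 0.05406618 0.04202486] [ 0.54391845 -0.04335289  0.03569758] [ 0.61532149 -0.06518118  0.02038476]
[209 185  36  30 684] [ 0.53636216 -0.05512722] ((536.7493896484375, -55.26935577392578), (60.143226623535156, 79.90670013427734), 13.793034553527832)
[164 197  38  33 736] [0.50578822 0.05750063] ((506.15777587890625, 57.44953536987305), (59.95481491088867, 80.44133758544922), 20.580888748168945)
board ((604.4392700195312, 2.14410400390625), (318.30865478515625, 299.1221008300781), 13.688243865966797)
housing ((703.060302734375, 26.787429809570312), (107.56897735595703, 70.02287292480469), 12.964016914367676) [0.71025595 0.02826874]
{'fx': 297.3186396354542, 'fy': 297.3186396354542, 'cx': 254.56042633930554, 'cy': 193.06205342430545, 'origin': array([0.14449718, 0.56277864, 0.37297345]), 'orientation': array([ 0.8210073 , -0.13314816, -0.08842511,  0.54808721])}
cam in tool [ 0.08246518  0.0003736  -0.14244832] [[ 0.     0.949  0.316]
 [ 1.     0.    -0.001]
 [-0.001  0.316 -0.949]]
```

carry_out --steps '[[[0, 0, 46.8], [-44.6, -32.7, 8], 0], [[0, 0, 46.8], [-44.6, -32.7, 8], 0], [[0, 0, 46.8], [-44.6, -32.7, 8], 0], [[0, 0, 46.8], [-44.6, -32.7, 8], 0], [[0, 0, 46.8], [-44.6, -32.7, 8], 0], [[0, 0, 46.8], [-44.6, -32.7, 8], 0], [[0, 0, 46.8], [-44.6, -32.7, 8], 0], [[0, 0, 46.8], [-44.6, -32.7, 8], 0]]'

```text
clock: 1.1
tcp_pos: [0.4775, 0.1058, 0.1593]
orientation: [-0.0, 0.569, 0.822, 0.0]
wrist_force: [0.5, 0.8, 0.6]
finger_gap: 0.0854
grip_force: 0.0
```

```bash
cat >> h.py <<'E'
def plan(p,yaw):  # yaw deg of tool y in the world, tool down
    s=env.get_state(); Rt=Rq(s['orientation'])
    y=np.radians(yaw); Y=np.array([np.cos(y),np.sin(y),0]); Z=np.array([0,0,-1.]); 
    Rg=R.from_matrix(np.stack([np.cross(Y,Z),Y,Z],1))
    print('t',round(s['clock'],2),'tcp',s['tcp_pos'].round(4),'yaw',np.degrees(np.arctan2(*Rt.as_matrix()[[1,0],1])).round(2),'F',s['wrist_force'].round(1),'gap',round(s['finger_gap'],4),'grip',round(s['grip_force'],1))
    print('turn',np.degrees((Rt.inv()*Rg).as_rotvec()).round(2),'shift cm',(100*Rt.inv().apply(np.array(p)-s['tcp_pos'])).round(2))
E
python3 -c "
from h import *
plan([.506,.0575,.15],20.6)"
```

```text
t 1.1 tcp [0.4775 0.1058 0.1593] yaw 20.63 F [0.5 0.8 0.6] gap 0.0854 grip 0.0
turn [ 0.   -0.01  0.03] shift cm [-5.52  0.97  0.93]
```

carry_out --steps '[[[0, 0, 0], [-5.5, 1.0, 0.9], 0], [[0, 0, 0], [-5.5, 1.0, 0.9], 0], [[0, 0, 0], [-5.5, 1.0, 0.9], 0], [[0, 0, 0], [-5.5, 1.0, 0.9], 0], [[0, 0, 0], [-5.5, 1.0, 0.9], 0], [[0, 0, 0], [-5.5, 1.0, 0.9], 0], [[0, 0, 0], [-5.5, 1.0, 0.9], 0], [[0, 0, 0], [-5.5, 1.0, 0.9], 0]]'

```text
clock: 2.1
tcp_pos: [0.5056, 0.0599, 0.1508]
orientation: [0.0, 0.569, 0.822, 0.0]
wrist_force: [0.2, 0.3, -0.5]
finger_gap: 0.0852
grip_force: 0.0
```

Run:
```python
from h import *
plan([.506,.0575,.15],20.6)
p,d,c=grab('wrist'); np.savez('w1.npz',p=p,d=d,o=c['origin'],q=c['orientation'])
cv2.imwrite('pics/w1.png',cv2.resize(p[...,::-1],(800,600)))
```

```text
t 2.1 tcp [0.5056 0.0599 0.1508] yaw 20.65 F [ 0.2  0.3 -0.5] gap 0.0852 grip 0.0
turn [0.01 0.   0.05] shift cm [-0.24 -0.05  0.08]
```

View pics/w1.png

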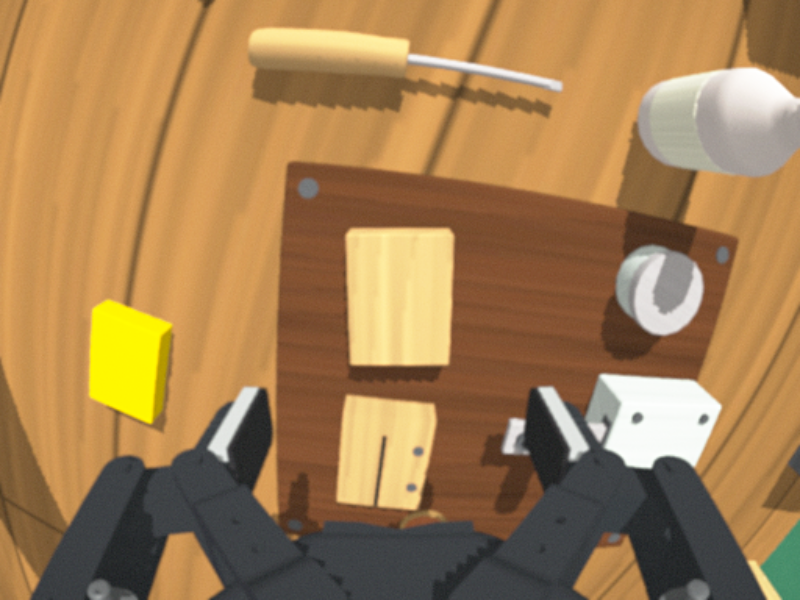

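The wrist view shows, in 800x600 pixels, the loose block's top at (346-453, 228-365) and the fixed block at (338-436, 397-510). Its pencil line runs from (384,437) to (376,507). The tongue's nose is at about (505,437), and jig +x points right.

```bash
cat >> h.py <<'E'
def rays(c,uv):
    return np.array([ray(c,u,v,True) for u,v in uv])
def plane(c,uv,z):
    o=np.array(c['origin']); d=rays(c,uv); return o+d*((z-o[2])/d[:,2])[:,None]
def rectfit(P,lx,ly,tag):
    """P: contour points (mm) of a rect; fit the 4 sides with lines, print centre, size, yaw of the side pairs"""
    r=cv2.minAreaRect(P.astype(np.float32)); ctr=np.array(r[0]); a=r[2]; w=r[1]
    if w[0]>w[1]: a+=90      # axis of the short (60) side
    a=(a+90)%180-90
    ux=np.array([np.cos(np.radians(a)),np.sin(np.radians(a))]); uy=np.array([-ux[1],ux[0]])
    q=np.stack([(P-ctr)@ux,(P-ctr)@uy],1); out={}
    for n,k,s,h,oh in [('+x',0,1,lx/2,ly/2),('-x',0,-1,lx/2,ly/2),('+y',1,1,ly/2,lx/2),('-y',1,-1,ly/2,lx/2)]:
        m=(abs(q[:,k]*s-h)<4)&(abs(q[:,1-k])<oh-6)
        if m.sum()<5: print(tag,n,'few'); continue
        vx,vy,x0,y0=cv2.fitLine(P[m].astype(np.float32),cv2.DIST_HUBER,0,.01,.01).ravel()
        ang=np.degrees(np.arctan2(vy,vx))-(a+90 if k==0 else a); ang=(ang+90)%180-90
        pos=((np.array([x0,y0])-ctr)@(ux if k==0 else uy)); lat=((np.array([x0,y0])-ctr)@(uy if k==0 else ux))
        t=np.tan(np.radians(ang)); pos+= (t if k==0 else -t)*lat
        out[n]=pos; print(tag,n,'pos %.2f ang %.2f'%(pos,a+ang),m.sum())
    print(tag,'ctr',ctr.round(2),'yaw %.2f'%a, 'size',np.round(w,1)); return ctr,a,out
E
cat > m.py <<'E'
from h import *
import sys
z=np.load(sys.argv[1]); p=z['p']; c=env.get_calibration('wrist'); c['origin'],c['orientation']=z['o'],z['q']
hsv=cv2.cvtColor(p,cv2.COLOR_RGB2HSV)
up=cv2.resize(hsv,None,fx=4,fy=4,interpolation=cv2.INTER_LINEAR)
m=((up[...,0]<28)&(up[...,1]<150)&(up[...,2]>165)).astype(np.uint8)
b=m.copy(); b[:, :4*180]=0; b[:,4*300:]=0; b[:4*130]=0; b[4*345:]=0
print('colours',hsv[190,255],hsv[150,300],hsv[300,230])
cs,_=cv2.findContours(b,cv2.RETR_EXTERNAL,cv2.CHAIN_APPROX_NONE)
for k in sorted(cs,key=cv2.contourArea)[-2:]:
    uv=(k[:,0]+.5)/4-.5
    rectfit(plane(c,uv[::3],.04)[:,:2]*1000,60,80,'blk')
E
python3 m.py w1.npz
python3 - <<'E'
from h import *
z=np.load('w1.npz'); p=z['p']; c=env.get_calibration('wrist'); c['origin'],c['orientation']=z['o'],z['q']
g=cv2.cvtColor(p,cv2.COLOR_RGB2GRAY).astype(float)
for v in (284,292,300,308,316):
    row=g[v,232:256]; w=np.clip(np.median(row)-row-15,0,None); u=232+(w*np.arange(24)).sum()/w.sum(); print(v,row.min(),u.round(2),(1000*plane(c,[(u,v)],.04)[0]).round(2))
E
```

```text
colours [ 21 116 245] [ 11 157 122] [ 21 111 245]
blk +x pos 30.50 ang 12.51 65
blk -x pos -30.73 ang 13.74 67
blk +y few
blk -y pos -48.09 ang -62.24 13
blk ctr [535.87 -48.79] yaw 13.69 size [62.2 94.6]
blk +x pos 30.29 ang 20.78 95
blk -x pos -30.17 ang 20.71 95
blk +y pos 41.96 ang 20.62 74
blk -y pos -41.74 ang 20.65 68
blk ctr [506.08  59.76] yaw 20.82 size [61.1 84.3]
284 74.0 245.02 [531.57 -38.27  40.  ]
292 83.0 243.9 [534.05 -48.68  40.  ]
300 79.0 242.74 [536.6  -59.54  40.  ]
308 87.0 241.62 [539.3  -70.88  40.  ]
316 79.0 240.61 [542.25 -82.71  40.  ]
```

carry_out --steps '[[[0, 0, 0], [-0.2, 0, 5], 0], [[0, 0, 0], [-0.2, 0, 9], 0], [[0, 0, 0], [-0.2, 0, 12], 0], [[0, 0, 0], [-0.2, 0, 13], 0], [[0, 0, 0], [-0.2, 0, 13], 0], [[0, 0, 0], [-0.2, 0, 13], 0], [[0, 0, 0], [-0.2, 0, 13], 255], [[0, 0, 0], [-0.2, 0, 13], 255]]' --force 35

```text
clock: 3.15
tcp_pos: [0.5073, 0.0579, 0.0219]
orientation: [0.001, 0.569, 0.822, 0.001]
wrist_force: [-0.3, 0.6, 4.1]
finger_gap: 0.0594
grip_force: 37.7
```

carry_out --steps '[[[0, 0, 0], [0, 0, 0], 255], [[0, 0, 0], [0, 0, 0], 255], [[0, 0, 0], [0, 0, 0], 255], [[0, 0, 0], [0, 0, 0], 255], [[0, 0, 0], [0, 0, 0], 255], [[0, 0, 0], [0, 0, 0], 255], [[0, 0, 0], [0, 0, 0], 255], [[0, 0, 0], [0, 0, 0], 255]]'

```text
clock: 4.15
tcp_pos: [0.5073, 0.0579, 0.0219]
orientation: [0.001, 0.569, 0.822, 0.001]
wrist_force: [-0.1, -0.5, 6.2]
finger_gap: 0.0592
grip_force: 37.8
```

Run:
```python
from h import *
plan([.5175-.005,.0225+.004,.021],13.7)
p,d,c=grab('wrist'); np.savez('w2.npz',p=p,d=d,o=c['origin'],q=c['orientation'])
cv2.imwrite('pics/w2.png',cv2.resize(p[...,::-1],(800,600)))
```

```text
t 4.15 tcp [0.5073 0.0579 0.0219] yaw 20.64 F [-0.1 -0.5  6.2] gap 0.0592 grip 37.8
turn [0.12 0.04 6.94] shift cm [-3.12 -0.62  0.1 ]
```

View pics/w2.png

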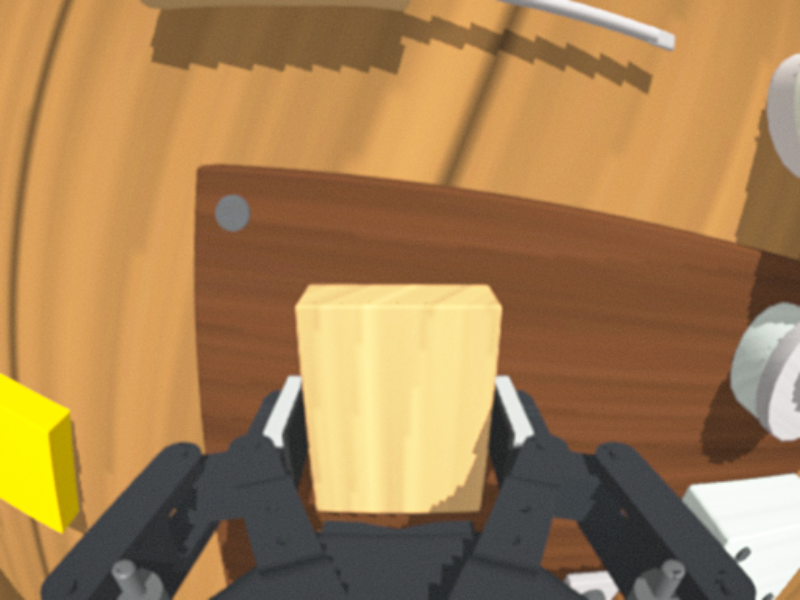

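The block is gripped squarely between the pads. In 800x600 pixels its top spans x 297-500 and y 305-512.

carry_out --steps '[[[0, 0, 2], [-0.5, 0, -0.1], 255], [[0, 0, 4], [-1, 0, -0.1], 255], [[0, 0, 6], [-1.5, -0.1, -0.1], 255], [[0, 0, 6.9], [-2, -0.1, -0.1], 255], [[0, 0, 6.9], [-2.5, -0.1, -0.1], 255], [[0, 0, 6.9], [-3, -0.1, -0.1], 255], [[0, 0, 6.9], [-3.4, -0.1, -0.1], 255], [[0, 0, 6.9], [-3.4, -0.1, -0.1], 255]]'

```text
clock: 5.2
tcp_pos: [0.5178, 0.0252, 0.0219]
orientation: [0.0, 0.618, 0.786, 0.0]
wrist_force: [-1.0, 1.2, 5.4]
finger_gap: 0.0593
grip_force: 38.4
```

Run:
```python
from h import *
plan([.5181+.0011,.0259-.0045,.023],13.7)
p,d,c=grab('wrist'); np.savez('w3.npz',p=p,d=d,o=c['origin'],q=c['orientation'])
cv2.imwrite('pics/w3.png',cv2.resize(p[...,::-1],(800,600)))
```

```text
t 5.2 tcp [0.5178 0.0252 0.0219] yaw 13.71 F [-1.   1.2  5.4] gap 0.0593 grip 38.4
turn [0.02 0.02 0.01] shift cm [-0.4   0.05 -0.11]
```

View pics/w3.png

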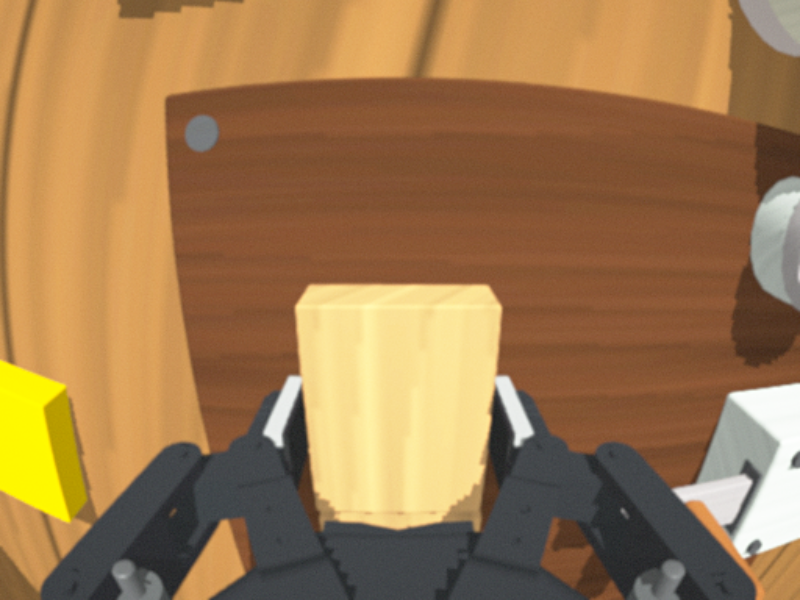

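The joint is almost closed. The fixed block shows just beyond the loose one at (400,520) in 800x600 pixels, aligned with it.

carry_out --steps '[[[0, 0, 0], [-0.1, 0.04, 0], 255], [[0, 0, 0], [-0.2, 0.04, 0], 255], [[0, 0, 0], [-0.25, 0.04, 0], 255], [[0, 0, 0], [-0.3, 0.04, 0], 255], [[0, 0, 0], [-0.35, 0.04, 0], 255], [[0, 0, 0], [-0.4, 0.04, 0], 255], [[0, 0, 0], [-0.45, 0.04, 0], 255], [[0, 0, 0], [-0.45, 0.04, 0], 255]]'

```text
clock: 6.25
tcp_pos: [0.5189, 0.0223, 0.022]
orientation: [-0.001, 0.617, 0.787, 0.001]
wrist_force: [-2.0, 5.4, 7.1]
finger_gap: 0.0591
grip_force: 38.5
```

```bash
python3 -c "
from h import *
plan([.5178+.0011,.0252-.0045,.022],13.7)"
```

```text
t 6.25 tcp [0.5189 0.0223 0.022 ] yaw 13.77 F [-2.   5.4  7.1] gap 0.0591 grip 38.5
turn [ 0.04 -0.11  0.07] shift cm [-0.16 -0.03 -0.  ]
```

carry_out --steps '[[[0, 0, 0], [-0.1, 0, 0], 255], [[0, 0, 0], [-0.15, 0, 0], 255], [[0, 0, 0], [-0.15, 0, 0], 255], [[0, 0, 0], [0, 0, 0], 255], [[0, 0, 0], [0.1, 0, 0], 255], [[0, 0, 0], [0.1, 0, 0], 0], [[0, 0, 0], [0.1, 0, 0], 0], [[0, 0, 0], [0.1, 0, 0], 0]]'

```text
clock: 7.25
tcp_pos: [0.5185, 0.0222, 0.0214]
orientation: [-0.0, 0.618, 0.786, -0.0]
wrist_force: [0.3, 0.0, 0.6]
finger_gap: 0.0854
grip_force: 0.0
```

carry_out --steps '[[[0, 0, 0], [0, 0, 0], 0], [[0, 0, 0], [0, 0, -1], 0], [[0, 0, 0], [0, 0, -3], 0], [[0, 0, 0], [0, 0, -6], 0], [[0, 0, 0], [0, 0, -10], 0], [[0, 0, 0], [0, 0, -13], 0], [[0, 0, 0], [0, 0, -13], 0], [[0, 0, 0], [0, 0, -13], 0]]'

```text
clock: 8.25
tcp_pos: [0.5183, 0.0224, 0.1515]
orientation: [-0.0, 0.617, 0.787, -0.0]
wrist_force: [0.2, -0.7, 0.0]
finger_gap: 0.0854
grip_force: 0.0
```

Run:
```python
from h import *
plan([.5178,.0252,.15],13.7)
p,d,c=grab('wrist'); np.savez('w4.npz',p=p,d=d,o=c['origin'],q=c['orientation'])
cv2.imwrite('pics/w4.png',cv2.resize(p[...,::-1],(800,600)))
```

```text
t 8.25 tcp [0.5183 0.0224 0.1515] yaw 13.74 F [ 0.2 -0.7  0. ] gap 0.0854 grip 0.0
turn [-0.01 -0.01  0.04] shift cm [0.28 0.02 0.15]
```

View pics/w4.png

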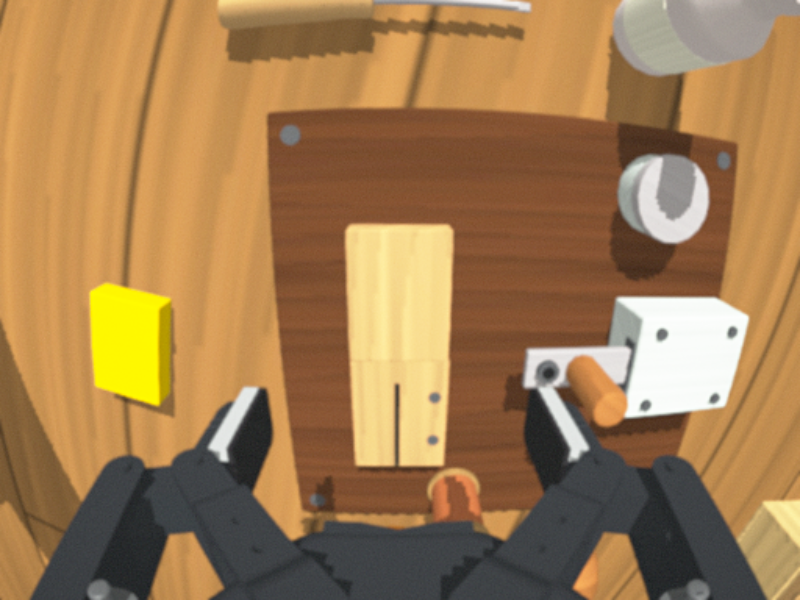

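The joint looks closed: both blocks form one strip, with x 346-453 at the top and 355-445 at the bottom, and the seam at y≈361 (800x600 pixels). The line is at x≈397 and the nose at x≈525. I'll check the end alignment and measure the line.

Run:
```python
from h import *
z=np.load('w4.npz'); p=z['p']; c=env.get_calibration('wrist'); c['origin'],c['orientation']=z['o'],z['q']
g=cv2.cvtColor(p,cv2.COLOR_RGB2GRAY).astype(float)
a=np.radians(13.72); ux=np.array([np.cos(a),np.sin(a)]); uy=np.array([-ux[1],ux[0]])
def edge(v,u0,u1,s,h):   # subpixel half-level crossing, s=+1 rising
    r=g[v,u0:u1]; lv=(r[:3].mean()+r[-3:].mean())/2; i=np.where(np.diff(np.sign(r-lv))!=0)[0][0]
    u=u0+i+(lv-r[i])/(r[i+1]-r[i]); P=1000*plane(c,[(u,v)],h)[0,:2]; return P@ux,P@uy
def show(n,vs,u0,u1,h):
    q=np.array([edge(v,u0,u1,0,h) for v in vs]); f=np.polyfit(q[:,1],q[:,0],1); print(n,'ux %.2f'%np.median(q[:,0]),'sd %.2f'%q[:,0].std(),'tilt %.2f'%np.degrees(f[0]),'uy %.1f..%.1f'%(q[0,1],q[-1,1])); return np.median(q[:,0])
show('loose -x',range(155,225,4),214,234,.04); show('loose +x',range(155,225,4),278,300,.04)
l=show('fix -x',range(236,292,4),216,236,.04); r=show('fix +x',range(236,292,4),276,298,.04)
q=[]
for v in range(252,292,3):
    row=g[v,246:263]; w=np.clip(np.median(row)-row-15,0,None); u=246+(w*np.arange(17)).sum()/w.sum(); P=1000*plane(c,[(u,v)],.04)[0,:2]; q.append((P@ux,P@uy))
q=np.array(q); L=np.median(q[:,0]); print('line',L,np.degrees(np.polyfit(q[:,1],q[:,0],1)[0]),'jig x',-70+L-(l+r)/2)
n=show('nose top edge',range(226,246,3),328,345,.054); print('nose-line',n-L)
# seam
col=g[222:240,240:275].mean(1); print(col.round(0))
# handle top ellipse centre: orange near (610,405)/800 
hsv=cv2.cvtColor(p,cv2.COLOR_RGB2HSV); print(hsv[258,391],hsv[243,375])
T=env.get_state()['tcp_pos'][:2]*1000; print('tcp',T@ux,T@uy)
```

```text
loose -x ux 478.67 sd 0.11 tilt -0.01 uy -68.3..-132.8
loose +x ux 538.63 sd 0.09 tilt -0.10 uy -68.2..-132.8
fix -x ux 478.66 sd 0.06 tilt 0.05 uy -146.5..-208.4
fix +x ux 539.45 sd 0.43 tilt -0.07 uy -146.5..-208.3
line 507.09958791179247 0.35115087124856015 jig x -71.95489740566995
nose top edge ux 582.69 sd 0.46 tilt 3.57 uy -130.1..-148.7
nose-line 75.58669414714143
[222. 222. 222. 222. 222. 222. 222. 220. 216. 214. 216. 217. 217. 217.
 217. 217. 217. 217.]
[ 15 161 236] [ 14 165 195]
tcp 508.44552121719863 -100.97243068174849
```

carry_out --steps '[[[0, 0, 0], [-2, 5.5, 0], 0], [[0, 0, 0], [-4, 11.0, 0], 0], [[0, 0, 0], [-4, 11.05, 0], 0], [[0, 0, 0], [-4, 11.05, 2], 0], [[0, 0, 0], [-4, 11.05, 5], 0], [[0, 0, 0], [-4, 11.05, 7.5], 0], [[0, 0, 0], [-4, 11.05, 8.7], 0], [[0, 0, 0], [-4, 11.05, 8.7], 0]]'

```text
clock: 9.3
tcp_pos: [0.634, 0.01, 0.0636]
orientation: [-0.001, 0.617, 0.787, -0.001]
wrist_force: [-0.3, -0.6, 0.2]
finger_gap: 0.0854
grip_force: 0.0
```

carry_out --steps '[[[0, 0, 0], [0, 0, 0], 100], [[0, 0, 0], [0, 0, 0], 255], [[0, 0, 0], [0, 0, 0], 255], [[0, 0, 0], [0, 0, 0], 255], [[0, 0, 0], [0, 0, 0], 255], [[0, 0, 0], [0, 0, 0], 255], [[0, 0, 0], [0, 0, 0], 255], [[0, 0, 0], [0, 0, 0], 255]]' --force 80

```text
clock: 10.3
tcp_pos: [0.6356, 0.0097, 0.0656]
orientation: [0.0, 0.617, 0.787, 0.0]
wrist_force: [-2.0, 0.2, 5.5]
finger_gap: 0.0204
grip_force: 78.0
```

Run:
```python
from h import *
plan([.6351,.0101,.0633],13.72)
p,d,c=grab('wrist'); np.savez('w5.npz',p=p,d=d,o=c['origin'],q=c['orientation'])
cv2.imwrite('pics/w5.png',cv2.resize(p[...,::-1],(800,600)))
```

```text
t 10.3 tcp [0.6356 0.0097 0.0656] yaw 13.74 F [-2.   0.2  5.5] gap 0.0204 grip 78.0
turn [0.04 0.02 0.02] shift cm [ 0.05 -0.04  0.23]
```

View pics/w5.png

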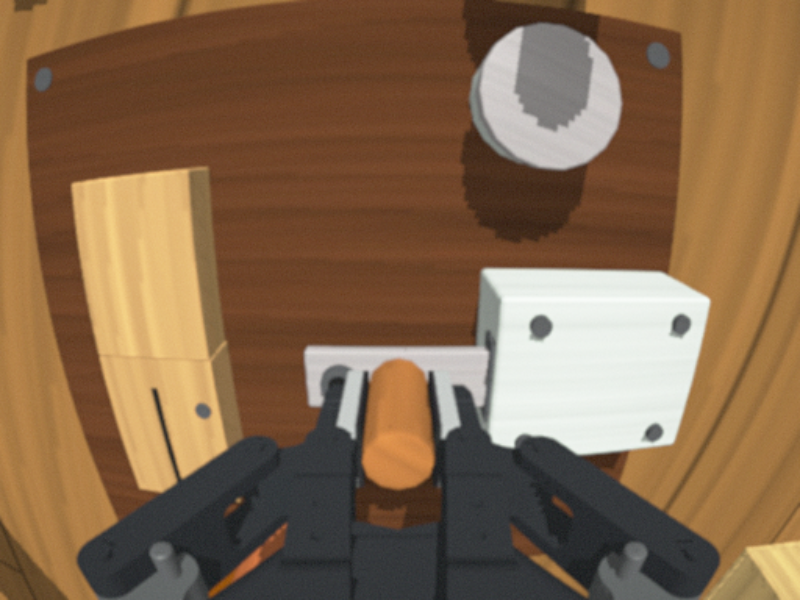

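The gripper holds the handle at (398,420) in 800x600 pixels, and the joint is still closed.

carry_out --steps '[[[0, 0, 0], [0, -1, 0], 255], [[0, 0, 0], [0, -2.2, 0], 255], [[0, 0, 0], [0, -3.4, 0], 255], [[0, 0, 0], [0, -4.6, 0], 255], [[0, 0, 0], [0, -5.8, 0], 255], [[0, 0, 0], [0, -7, 0], 255], [[0, 0, 0], [0, -7.6, 0], 255], [[0, 0, 0], [0, -7.6, 0], 255]]'

```text
clock: 11.35
tcp_pos: [0.5647, -0.0076, 0.0656]
orientation: [0.002, 0.617, 0.787, 0.003]
wrist_force: [10.7, 5.4, -2.4]
finger_gap: 0.0204
grip_force: 78.9
```

Run:
```python
from h import *
plan([.6356-.97147*.077,.0097-.23718*.077,.0656],13.72)
p,d,c=grab('wrist'); np.savez('w6.npz',p=p,d=d,o=c['origin'],q=c['orientation'])
cv2.imwrite('pics/w6.png',cv2.resize(p[...,::-1],(800,600)))
```

```text
t 11.35 tcp [ 0.5647 -0.0076  0.0656] yaw 13.78 F [10.7  5.4 -2.4] gap 0.0204 grip 78.9
turn [ 0.42 -0.01  0.06] shift cm [-0.01 -0.4  -0.  ]
```

View pics/w6.png

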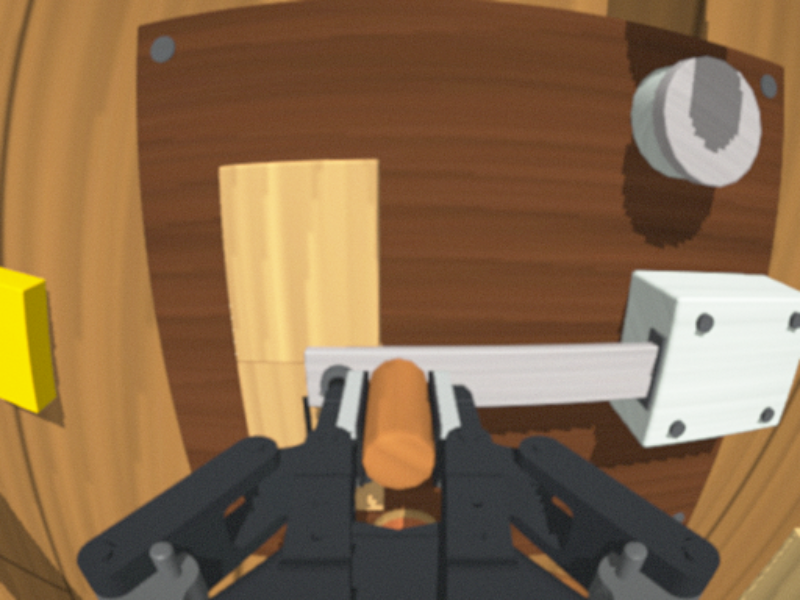

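```bash
cat > f.py <<'E'
from h import *
import sys
z=np.load(sys.argv[1]); p=z['p']; c=env.get_calibration('wrist'); c['origin'],c['orientation']=z['o'],z['q']
g=cv2.cvtColor(p,cv2.COLOR_RGB2GRAY).astype(float); s=p.astype(float); sat=s.max(2)-s.min(2)
a=np.radians(13.72); ux=np.array([np.cos(a),np.sin(a)]); uy=np.array([-ux[1],ux[0]])
def cross(im,v,u0,u1,h):
    r=im[v,u0:u1]; lv=(r[:3].mean()+r[-3:].mean())/2; i=np.where(np.diff(np.sign(r-lv))!=0)[0][0]
    u=u0+i+(lv-r[i])/(r[i+1]-r[i]); P=1000*plane(c,[(u,v)],h)[0,:2]; return P@ux
N=[cross(sat,v,188,204,.054) for v in range(226,250,3)]; print('nose',np.round(N,2))
L=[]
for v in range(262,278,2):
    row=g[v,184:204]; w=np.clip(np.median(row)-row-20,0,None); u=184+(w*np.arange(20)).sum()/w.sum(); L.append((1000*plane(c,[(u,v)],.04)[0,:2])@ux)
print('line',np.round(L,2))
E=[cross(g,v,138,158,.04) for v in range(130,215,8)]; print('loose -x',np.round(E,2))
E=[cross(g,v,148,168,.04) for v in range(236,270,4)]; print('fixed -x',np.round(E,2))
T=env.get_state()['tcp_pos'][:2]*1000; print('tcp-35',T@ux-35,'nose-line mm',np.median(N)-np.median(L))
E
python3 f.py w6.npz
```

```text
nose [511.35 511.29 511.18 511.25 511.32 511.28 511.26 511.23]
line [507.69 507.87 507.95 507.79 507.95 508.26 508.56 508.69]
loose -x [479.06 479.03 479.1  479.04 479.1  479.1  479.02 479.03 478.93 478.91
 478.93]
fixed -x [478.83 478.88 478.83 478.83 478.82 478.85 478.81 478.84 478.88]
tcp-35 511.9639321258869 nose-line mm 3.3218663976070957
```

carry_out --steps '[[[0, 0, 0], [0, -0.2, 0], 255], [[0, 0, 0], [0, -0.4, 0], 255], [[0, 0, 0], [0, -0.4, 0], 255], [[0, 0, 0], [0, -0.4, 0], 255], [[0, 0, 0], [0, -0.4, 0], 255], [[0, 0, 0], [0, -0.4, 0], 255], [[0, 0, 0], [0, -0.4, 0], 255], [[0, 0, 0], [0, -0.4, 0], 255]]'

```text
clock: 12.4
tcp_pos: [0.5614, -0.0084, 0.0656]
orientation: [0.002, 0.617, 0.787, 0.003]
wrist_force: [9.9, 4.8, -1.6]
finger_gap: 0.0202
grip_force: 79.0
```

```bash
python3 - <<'E'
from h import *
plan([.6356-.97147*.077,.0097-.23718*.077,.0656],13.72)
p,d,c=grab('wrist'); np.savez('w7.npz',p=p,d=d,o=c['origin'],q=c['orientation'])
cv2.imwrite('pics/w7.png',cv2.resize(p[215:300,150:260,::-1],None,fx=7,fy=7,interpolation=cv2.INTER_CUBIC))
E
python3 f.py w7.npz
```

```text
t 12.4 tcp [ 0.5614 -0.0084  0.0656] yaw 13.79 F [ 9.9  4.8 -1.6] gap 0.0202 grip 79.0
turn [ 0.44 -0.01  0.07] shift cm [-0.01 -0.06  0.  ]
nose [507.96 507.94 507.78 507.8  507.87 507.86 507.84 507.81]
line [507.42 507.42 507.36 507.34 507.21 507.14 506.94 506.23]
loose -x [479.06 479.04 479.05 478.98 478.99 479.11 479.04 478.99 478.98 478.96
 478.87]
fixed -x [478.75 478.84 478.75 478.85 478.81 478.85 478.77 478.79 478.78]
tcp-35 508.3633386846161 nose-line mm 0.5741922934061563
```

View pics/w7.png

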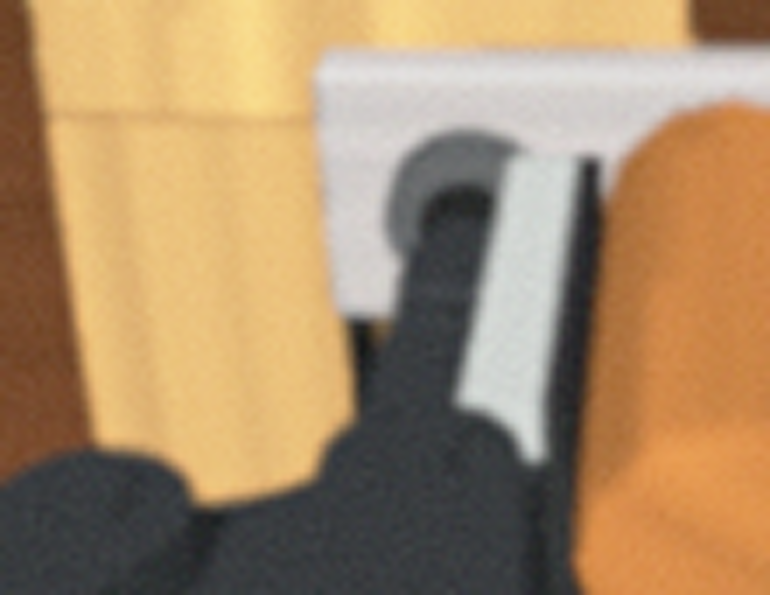

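The nose edge, at x≈325-335 in the crop, is about 0.5 mm short of the line at x≈360. I'll make one last fine pull.

carry_out --steps '[[[0, 0, 0], [0, -0.06, 0], 255], [[0, 0, 0], [0, -0.06, 0], 255], [[0, 0, 0], [0, -0.06, 0], 255], [[0, 0, 0], [0, -0.06, 0], 255], [[0, 0, 0], [0, -0.06, 0], 255], [[0, 0, 0], [0, -0.06, 0], 255], [[0, 0, 0], [0, -0.06, 0], 255], [[0, 0, 0], [0, -0.06, 0], 255]]'

```text
clock: 13.45
tcp_pos: [0.5609, -0.0085, 0.0656]
orientation: [0.002, 0.617, 0.787, 0.003]
wrist_force: [10.5, 5.6, -3.1]
finger_gap: 0.0201
grip_force: 79.0
```

```bash
python3 - <<'E'
from h import *
p,d,c=grab('wrist'); np.savez('w8.npz',p=p,d=d,o=c['origin'],q=c['orientation'])
E
python3 f.py w8.npz
```

```text
nose [507.45 507.44 507.35 507.33 507.38 507.39 507.36 507.39]
line [507.27 507.22 507.14 506.99 506.93 506.89 506.68 505.76]
loose -x [479.03 479.03 479.02 478.89 478.94 479.01 479.03 478.97 478.83 478.9
 478.78]
fixed -x [478.79 478.77 478.76 478.75 478.89 478.88 478.83 478.81 478.79]
tcp-35 507.89656353335863 nose-line mm 0.42606148270886024
```

The nose is within about 0.2 mm of the line, the blocks haven't moved, and the hold is steady.

```bash
python3 -c "
from h import *
print(env.hand_in())"
```

```text
the job is handed in; nothing more can be done
None
```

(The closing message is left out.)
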